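Bring the bench transformer up from zero to the 40 line

TASK

With a fingertip against the side of its pointer-shaped dial, push the dial of the bench variable transformer fully down (anticlockwise) to its stop at the zero line, press the raised end of its rocker switch down to switch on, then push the dial up until its pointer lines up with the 40 line, the fourth long scale line clockwise after zero, never running past the 50 line while it is switched on. Only push and press: do not take hold of the dial's grip between the fingers, leave everything standing around where it is, and finish clear of it all.

Things in the scene. Friction and masses are not known exactly. Their poses are not given: they have to be found in the camera images.
- transformer: bench variable transformer, fixed: grey steel box 240 (x) x 170 (y) x 118 mm tall with a flat top panel carrying a silver round scale plate with the dial and, on a strip in front of that (towards its -x side), the rocker switch, a lamp 8 mm high and a fuse holder 13 mm high. Origin: centre of its underside, on the table; z up; its front faces its own -x, its left is +y; its yaw varies by up to 0.5 rad either way
- dial_axis (a point): point on the dial's vertical turning axis at the dial's underside, 121 mm above the table (fixed in the transformer, same axes; 33 mm from its centre along its +x). The flat scale plate around it has a radius of 81 mm, its top 120 mm above the table. Fixed things stand farther off: an amplifier chassis 105 mm tall (y below -0.44), instruments 125 mm tall (x above 0.82), a soldering stand 170 mm tall (y above 0.5)
- line_40 (a point): middle of the 40 line on the scale plate, 57 mm from the dial's axis. The scale lines lie 50 to 65 mm from the axis: a long line every 10 and a short one every 5, 0 to 100 clockwise seen from above over 300 degrees, the 60 degree gap centred on the transformer's front (-x). The zero line lies 150 degrees anticlockwise from the transformer's +x (front left), the 40 line 30 degrees anticlockwise from +x. A black band outside the lines is thinnest at zero and widens towards 100
- dial_hub (a point): on the dial's axis at the top of its grip, 30 mm above dial_axis; turns with the dial, own x towards the pointer's nose, z up. The dial: grey round skirt 92 mm in diameter and 6 mm thick, on it a black upright bar grip, 24 mm tall above the skirt, 16 mm wide, from 36 mm behind the axis to its nose 46 mm ahead of it, where it tapers to about 6 mm with a white index line on top; a round boss of 17 mm radius around the axis rises 12 mm above the skirt
- dial_nose (a point): the pointer's tip: top of the nose, 45 mm from the axis; turns with the dial
- dial (a joint): dial angle, rad: 0 = pointer at the zero line (a stop), growing clockwise seen from above to 5.236 at the 100 line (a stop); 0.5236 per long line, so the 40 line is 2.094. It stays where it is left and takes about 0.13 N m to turn (about 4 N at 35 mm from the axis); starts anywhere from 1.2 to 4.4
- rocker_raised (a point): point on the top face of the rocker's right half (towards the transformer's -y), 13.5 mm from the pivot, where to press down; moves with the rocker. When off this half slopes up by 0.4 rad away from the pivot and the point is 128 mm above the table; when on it lies level, 123 mm above the table, 2 mm above its bezel
- rocker (a joint): rocker switch, rad: 0 = off (left half level, right half raised), 0.4 = on (right half pressed level, left half raised). Dark grey, 38 mm long along the transformer's y, 26 mm wide, pivot line along the transformer's x; stays where it is left; takes about 3 N near its end to press. Starts off
- cap_mid (a point): loose bystander: a small black can capacitor, 23 mm diameter, 34 mm tall, standing on the transformer's top panel on the front strip; the point is half-way up
- cup_a_mid (a point): loose bystander: white cup of nuts, 70 mm across the rim, 45 mm tall, on the table beside the transformer; the point is its centre
- cup_b_mid (a point): loose bystander: a second such white cup; the point is its centre
- driver_grip (a point): loose bystander: screwdriver 170 mm long lying on the table along the right of the transformer; the point is in its handle
- hexkey: loose bystander: L-shaped hex key, 90 by 30 mm, 6 mm thick, lying on the table behind the transformer; origin at the middle of its long leg
- reel_mid (a point): loose bystander: reel, 60 mm diameter, 44 mm tall, standing on its flange on the table; the point is its centre
- carton_mid (a point): loose bystander: upright cardboard carton 48 x 48 x 115 mm on the table; the point is its centre
- meter: loose bystander: hand-held multimeter 175 x 85 x 38 mm lying on the table to the right of the transformer, with a small dial of its own; origin at the centre of its underside, x along its length

How it is judged:
By the outcome, as a careful person would: the job done as asked, in the order asked, and still so for the second after the job is handed in, with the robot touching nothing.
It also fails if it takes over 72 s, if anything falls off the work surface, if the arm or the gripper's body presses on something with over 40 N, if the wrist force passes 120 N, or if a joint passes its speed limit or range.

ROBOT

A 6-joint arm with a two-finger parallel gripper is mounted at the origin on the work surface. World frame = base frame: x ahead of the robot, y to its left, z up, the work surface at z = 0. Lengths are in mm, angles in rad, forces in N, time in s.
With the tool pointing down it reaches from about 400 to 925 mm from the base axis. Payload 12.5 kg.
Tool frame: the origin (TCP) lies between the finger pads; the fingertips stand 19 mm ahead of it and the grasp point (between the pads) is the TCP (env.tips_ahead is the distance from the TCP to the fingertips, in mm); z points along the fingers, y is the line along which they close (so a half turn about z gives the same grasp; the last joint's range is limited). The gripper opens to 95 mm and grips with 3 to 60 N. Pads are 20 mm wide; open, the fingers measure 119 mm over their backs; the gripper's body (75 mm by 180 mm) begins 59 mm behind the grasp point.
Start: joints at [1.11, 0.491, 1.559, -0, 1.092, -0.106], TCP at [217.11, 586.095, 233.661] pointing down, gripper open.
Joint ranges: [-3.1, 3.1], [-0.84, 2.19], [0.05, 2.79], [-1.13, 4.28], [0.06, 2.93], [-2.69, 2.69]. Speed limits (rad/s): [2.22, 2.22, 2.79, 3.14, 3.14, 3.14].

INTERFACE

Orientations are given as [roll, pitch, yaw] about the fixed x, y, z axes, in that order (R = Rz(yaw) Ry(pitch) Rx(roll)).
In Python, from cell import env gives the robot as it stands.
- The arm moves only by the shell command python3 -m crank 'ROWS'. ROWS is JSON, a list of rows, each a list of 5 numbers: the shift along the tool's x, y, z in mm, then the turn about the tool's z in degrees, then the finger opening in mm, from 0 to 95.1. In form: [[dx, dy, dz, yaw, grip], ...]. A call has 1 to 10 rows; each row is the pose to reach, as a shift and turn from the pose commanded when the call began, along the tool's axes at that moment; what a row does not reach only later rows make up. A row lasts 1/12 s, in which the tool goes at most 41.7 mm and 7.16 degrees, less where a joint would pass 70% of its speed; a pose out of reach is approached as far as the arm can. A call with a gripper value outside its range is refused whole. The fingers move at their own pace and stop on an object; the grip force is fixed at half the most. Time passes only in rows, so rows that repeat a pose let the fingers close. It gives the time, the measured TCP pose, the force, the opening and the grip force at its end, in the units of the state.
- env.state(): the state, without advancing time (a new reading comes with each control period).
- env.read_camera(name): name is "scene" or "side" or "wrist"; returns a dict with "img" (480x640x3 uint8, blue, green, red), "K" (3x3 intrinsics, pixels), "pose" (4x4, takes a point from camera to world coordinates). Camera axes: x right, y down, z forward; pixel columns grow to the right and rows downward; lengths in mm; the calibration is good to about 2 mm. The wrist camera is an equidistant fisheye: a pixel r from the principal point sees the ray r / f radians off the axis. A picture is of the moment at which its call begins. There is no depth.
- env.job_done(): hands the job in; it is judged then, once.
The state is a dict: "t": time; "joints": joint angles; "qvel": joint speeds; "tau": joint torques, N m; "eef_pos": TCP position; "tcp_rot": TCP orientation; "ft_force": force on the tool from outside, world axes, zero at the start; "moment": the same for the moment, N m; "opening": opening from 0.0 (shut) to 1.0 (fully open); "grip_force": force on a finger pad.
Only numpy, scipy, OpenCV 4.12 (cv2) and the standard library are available. Lean on these libraries where they do the work, as an engineer would, in place of code of your own. Each camera call takes 0.05 s, during which the arm holds its last target. There are 200 camera calls.

## Working session

There is one attempt and no reset: what is moved stays moved. The work goes in short steps, Python scripts to look and compute and a shell command to move; the robot and the scene stay as the last step left them, time stands still between calls to the robot, and variables do not carry over. Pictures are saved under pics/ and viewed, at most 10 in all, crops included, and the job is handed in when it is done.

```bash
mkdir -p pics; ls; python3 - <<'E'
from cell import env
import cv2
for n in("scene","side"):
    c=env.read_camera(n); cv2.imwrite(f"pics/{n}0.png",c["img"]); print(n,c["K"].round(1).tolist(),c["pose"].round(3).tolist())
c=env.read_camera("wrist"); cv2.imwrite("pics/wrist0.png",c["img"]);print(c["K"].round(1).tolist(),c["pose"].round(3).tolist())
print(env.state())
E
```

```text
pics
scene [[608.4, 0.0, 314.5], [0.0, 608.4, 249.7], [0.0, 0.0, 1.0]] [[-0.226, 0.624, -0.749, 1377.887], [0.974, 0.133, -0.183, 234.371], [-0.014, -0.77, -0.637, 792.793], [0.0, 0.0, 0.0, 1.0]]
side [[471.8, 0.0, 326.3], [0.0, 471.8, 243.4], [0.0, 0.0, 1.0]] [[0.946, -0.251, 0.207, 437.408], [-0.325, -0.744, 0.583, -417.657], [0.008, -0.619, -0.785, 708.395], [0.0, 0.0, 0.0, 1.0]]
[[371.6, 0.0, 315.5], [0.0, 371.6, 231.3], [0.0, 0.0, 1.0]] [[0.347, 0.9, 0.266, 142.516], [0.938, -0.332, -0.1, 614.786], [-0.002, 0.284, -0.959, 384.477], [0.0, 0.0, 0.0, 1.0]]
{'t': 0.15, 'joints': array([ 1.11041400e+00,  4.91387132e-01,  1.55927292e+00, -3.91912703e-05,
        1.09166333e+00, -1.05619368e-01]), 'qvel': array([ 2.16760015e-04,  6.43975882e-05, -2.49752039e-03,  4.17643428e-04,
        1.04718165e-04, -2.53544887e-04]), 'tau': array([ 1.88547550e-03, -6.12893844e+01, -2.58278203e+01,  6.92679780e-02,
        4.73364419e-02, -8.55012718e-05]), 'eef_pos': array([217.04241271, 585.95818929, 233.22966262]), 'tcp_rot': array([-3.14086233e+00, -4.24646749e-05,  2.78684776e+00]), 'ft_force': array([ 0.42079227, -0.24782235,  0.80195146]), 'moment': array([-0.01015045, -0.00955922, -0.02714277]), 'grip_force': 0.0, 'opening': 0.9975267762521398}
```

View pics/scene0.png

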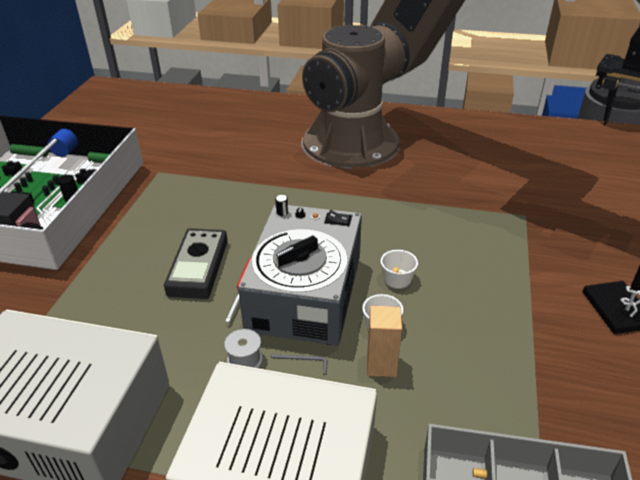

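View pics/side0.png

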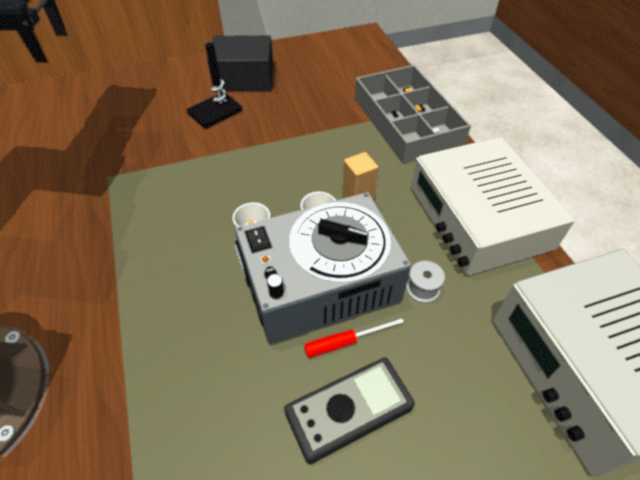

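The scene view shows the transformer at about (300,270), with the dial at (298,257) and the rocker at (338,217). In the side view the dial is at (340,238) and the rocker at (259,238), with the cap at (275,285). I'll enlarge both.

```bash
python3 - <<'E'
import cv2
a=cv2.imread("pics/scene0.png")[190:310,230:370]; cv2.imwrite("pics/sc.png",cv2.resize(a,None,fx=5,fy=5,interpolation=cv2.INTER_CUBIC))
a=cv2.imread("pics/side0.png")[190:320,230:420]; cv2.imwrite("pics/sd.png",cv2.resize(a,None,fx=4,fy=4,interpolation=cv2.INTER_CUBIC))
E
```

```text
(no output)
```

View pics/sc.png

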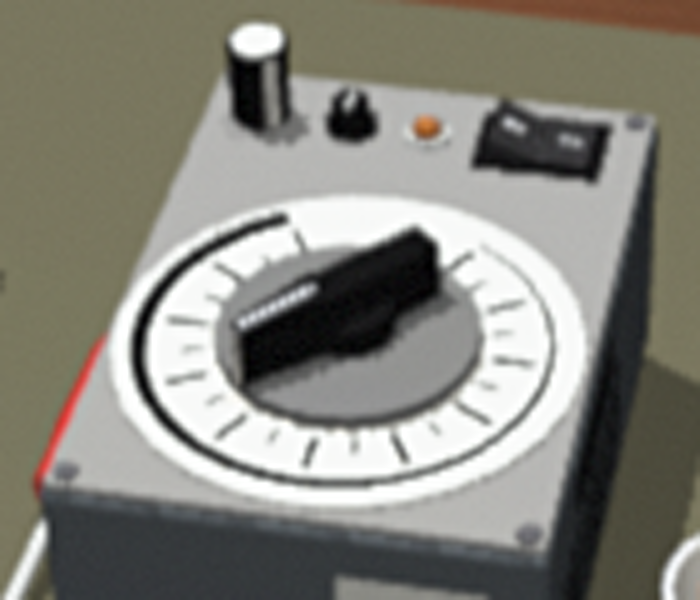

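View pics/sd.png

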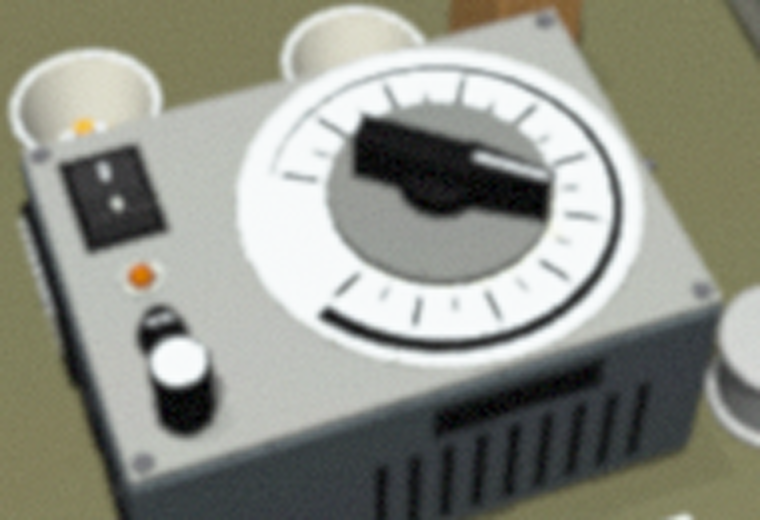

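```bash
cat > h.py <<'E'
import numpy as np
from cell import env
def ray(c,u,v,z,fish=False):
    K,P=c["K"],c["pose"]; d=np.array([(u-K[0,2])/K[0,0],(v-K[1,2])/K[1,1],1.])
    if fish:
        r=np.hypot(d[0],d[1]); d=np.array([d[0]/r*np.sin(r),d[1]/r*np.sin(r),np.cos(r)])
    d=P[:3,:3]@d; o=P[:3,3]; return (o+d*(z-o[2])/d[2])[:2]
E
python3 - <<'E'
from h import *
from scipy.optimize import least_squares
S=[(460,262),(508,304),(513,361),(473,412),(401,447),(312,452),(230,427),(184,379),(185,321),(228,271),(300,240)]
D=[(299,178),(324,124),(390,97),(461,90),(525,115),(570,158),(582,216),(553,270),(494,304),(419,312),(347,285)]
cs=env.read_camera("scene");cd=env.read_camera("side")
fs=lambda p,z:ray(cs,230+(p[0]-2)/5,190+(p[1]-2)/5,z); fd=lambda p,z:ray(cd,230+(p[0]-1.5)/4,190+(p[1]-1.5)/4,z)
W=[np.array([fs(p,120) for p in S]),np.array([fd(p,120) for p in D])]
a=np.radians(150-30*np.arange(11))
def model(p):return p[:2]+57.5*np.c_[np.cos(a+p[2]),np.sin(a+p[2])]
for w in W+[None]:
    f=(lambda p:(model(p)-w).ravel()) if w is not None else (lambda p:np.r_[(model(p)-W[0]).ravel(),(model(p)-W[1]).ravel()])
    r=least_squares(f,[500,0,0]);print(r.x.round(3),np.sqrt(np.mean(r.fun**2)*2).round(2))
x0,y0,yaw=r.x
def loc(q):
    d=np.array(q)-[x0,y0];c,s=np.cos(yaw),np.sin(yaw);return np.array([c*d[0]+s*d[1],-s*d[0]+c*d[1]])
for n,f,nose,tail,cap in(("scene",fs,(238,330),(418,230),(258,38)),("side",fd,(550,175),(363,118),(180,360))):
    for q in(nose,(loc(f(tail,151)),)[0:0] or tail):
        l=loc(f(q,151));print(n,"loc",l.round(1),"ang",np.degrees(np.arctan2(l[1],l[0])).round(1),"dial",np.radians(150-np.degrees(np.arctan2(l[1],l[0]))).round(3))
    print("cap",loc(f(cap,152)).round(1), f(cap,152).round(1))
print("rocker white marks",loc(fs((515,125),127)),loc(fs((570,140),123)),loc(fd((103,172),123)),loc(fd((117,205),127)))
print("lamp",loc(fs((428,125),126)),loc(fd((141,275),126)),"fuse",loc(fs((350,100),132)),loc(fd((160,318),132)))
# rocker corners
E
```

```text
[6.14099e+02 2.10380e+01 2.70000e-02] 0.74
[6.15627e+02 2.16510e+01 2.70000e-02] 1.1
[6.14863e+02 2.13450e+01 2.70000e-02] 1.25
scene loc [ 36.1 -28.1] ang -37.9 dial 3.279
scene loc [-26.4  19.3] ang 143.8 dial 0.108
cap [-126.6  -61.5] [490.  -43.6]
side loc [ 34.5 -27.6] ang -38.7 dial 3.293
side loc [-22.8  24.2] ang 133.2 dial 0.292
cap [-122.8  -61. ] [493.8 -42.9]
rocker white marks [-123.84167671   35.4994036 ] [-123.68004949   56.13075998] [-122.2853957    56.13108047] [-122.01693902   34.59082272]
lamp [-119.39089133    3.64645307] [-122.46727538   -0.89323057] fuse [-121.50127603  -26.1830372 ] [-121.99783954  -26.97332903]
```

```bash
cat >> h.py <<'E'
from scipy.spatial.transform import Rotation as R
AX=np.array([614.9,21.3]);YAW=0.027
def go(x,y,z,yawdeg):
    s=env.state(); T=R.from_euler('xyz',s['tcp_rot'])
    d=T.inv().apply(np.array([x,y,z])-s['eef_pos']); yw=np.degrees(s['tcp_rot'][2])
    print("t",round(s['t'],2),"pos",s['eef_pos'].round(1),"yaw",yw.round(1),"F",s['ft_force'].round(1),"shift",d.round(1),"turn",round(yw-yawdeg,1),"j",s['joints'].round(2))
def dial(r,cw,ang,z):  # ang: dial rad; cw offset mm; finger aligned, tool x outward
    f=np.radians(150)-ang+YAW
    p=AX+r*np.array([np.cos(f),np.sin(f)])+cw*np.array([np.sin(f),-np.cos(f)])
    go(*p,z,np.degrees(f))
E
python3 -c "
from h import *
dial(33,33,3.285,230)"
python3 -m crank '[[0,0,0,7,0],[0,0,0,14,0],[0,0,0,21,0],[0,0,0,28,0],[0,0,0,35,0],[0,0,0,42,0],[0,0,0,49,0],[0,0,0,56,0],[0,0,0,63,0],[0,0,0,70,0]]'
python3 -c "
from h import *
dial(33,33,3.285,230)"
```

```text
t 0.25 pos [217.  586.  233.4] yaw 159.7 F [ 0.3 -0.3 -0.1] shift [-591.6 -432.3    3.5] turn 196.3 j [ 1.11  0.49  1.56  0.    1.09 -0.11]
t: 1.08
eef_pos: [217.1, 586.0, 233.5]
tcp_rot: [-3.141, 0.0, 1.559]
ft_force: [0.3, 0.3, 0.7]
opening: 0.358
grip_force: 0.0
t 1.08 pos [217.1 586.  233.5] yaw 89.3 F [0.3 0.3 0.7] shift [-606.1  411.7    3.6] turn 126.0 j [1.11 0.49 1.56 0.   1.09 1.12]
```

```bash
python3 -m crank '[[-33,22.4,0,6,0],[-66,44.8,0,12,0],[-99,67.3,0,18,0],[-132,89.7,0,24,0],[-165,112,0,30,0],[-198,134.5,0,36,0],[-231,157,0,42,0],[-264,179,0,48,0],[-297,202,0,54,0],[-330,224,0,60,0]]'
python3 -c "
from h import *
dial(33,33,3.285,230)"
```

```text
t: 1.92
eef_pos: [440.0, 253.0, 233.8]
tcp_rot: [-3.142, -0.0, 0.513]
ft_force: [0.8, 1.2, 0.1]
opening: 0.008
grip_force: 0.0
t 1.92 pos [440.  253.  233.8] yaw 29.4 F [0.8 1.2 0.1] shift [ 21.9 331.3   3.8] turn 66.1 j [0.39 0.32 1.84 0.   0.97 1.45]
```

```bash
python3 -m crank '[[2.4,36.8,0,7,0],[4.8,73.6,0,14,0],[7.2,110.4,0,21,0],[9.6,147,0,28,0],[12,184,0,35,0],[14.5,221,0,42,0],[17,258,0,49,0],[19.5,295,0,56,0],[21.9,331.3,0,63,0],[21.9,331.3,0,66.1,0]]'
python3 - <<'E'
from h import *
import cv2
dial(33,33,3.285,151)
c=env.read_camera("wrist");cv2.imwrite("pics/w1.png",c["img"])
E
```

```text
t: 2.75
eef_pos: [624.9, -27.2, 233.0]
tcp_rot: [3.141, -0.001, -0.646]
ft_force: [-0.0, 1.2, -0.5]
opening: 0.004
grip_force: 0.0
t 2.75 pos [624.9 -27.2 233. ] yaw -37.0 F [-0.   1.2 -0.5] shift [-4.1  0.1 82. ] turn -0.4 j [-0.15  0.49  1.56 -0.    1.09  2.07]
```

View pics/w1.png

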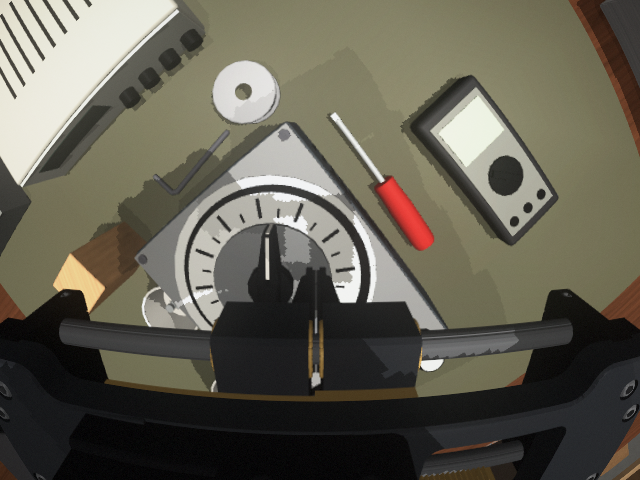

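The fingertips, at (315,275), are on the clockwise side of the pointer, whose nose is at about (269,230). Next I descend beside it.

```bash
python3 -m crank '[[0,0,0,0,0],[0,0,20,0,0],[0,0,40,0,0],[0,0,60,0,0],[0,0,75,0,0],[0,0,80,0,0],[0,0,80,0,0]]'
python3 -c "
from h import *
dial(33,33,3.285,151)"
```

```text
t: 3.38
eef_pos: [621.5, -21.2, 152.8]
tcp_rot: [3.141, 0.002, -0.633]
ft_force: [0.4, -0.8, 0.3]
opening: 0.007
grip_force: 0.0
t 3.38 pos [621.5 -21.2 152.8] yaw -36.3 F [ 0.4 -0.8  0.3] shift [2.3 2.9 1.8] turn 0.4 j [-0.14  0.57  1.65  0.    0.92  2.06]
```

```bash
python3 -m crank '[[1,-5,1,0,0],[2,-10,1,0,0],[2,-10,1,0,0],[2,-10,1,0,0]]'
python3 -m crank '[[1.6,-2.9,0,-5,0],[3,-6,0,-10,0],[4,-9.2,0,-15,0],[4.8,-12.5,0,-20,0],[5.4,-15.8,0,-25,0],[5.6,-19.2,0,-30,0],[5.5,-22.5,0,-35,0],[5.1,-25.9,0,-40,0],[4.5,-29.2,0,-45,0],[3.5,-32.4,0,-50,0]]'
python3 - <<'E'
from h import *
dial(33,20,3.285-np.radians(50),151)
E
```

```text
t: 3.72
eef_pos: [630.3, -14.9, 153.4]
tcp_rot: [-3.141, -0.001, -0.635]
ft_force: [0.3, 0.3, -0.1]
opening: 0.003
grip_force: 0.0
t: 4.55
eef_pos: [652.6, 8.0, 153.3]
tcp_rot: [3.14, -0.002, 0.241]
ft_force: [2.7, -4.2, 0.2]
opening: 0.005
grip_force: 2.2
t 4.55 pos [652.6   8.  153.3] yaw 13.8 F [ 2.7 -4.2  0.2] shift [-0.6 -1.6  2.2] turn 0.5 j [-0.09  0.61  1.57 -0.    0.96  1.24]
```

```bash
for i in 1; do :; done
python3 -m crank '[[1.6,-2.9,0,-5,0],[3,-6,0,-10,0],[4,-9.2,0,-15,0],[4.8,-12.5,0,-20,0],[5.4,-15.8,0,-25,0],[5.6,-19.2,0,-30,0],[5.5,-22.5,0,-35,0],[5.1,-25.9,0,-40,0],[4.5,-29.2,0,-45,0],[3.5,-32.4,0,-50,0]]'
python3 -c "
from h import *
dial(33,20,3.285-np.radians(100),151)"
python3 -m crank '[[1.6,-2.9,0,-5,0],[3,-6,0,-10,0],[4,-9.2,0,-15,0],[4.8,-12.5,0,-20,0],[5.4,-15.8,0,-25,0],[5.6,-19.2,0,-30,0],[5.5,-22.5,0,-35,0],[5.1,-25.9,0,-40,0],[4.5,-29.2,0,-45,0],[3.5,-32.4,0,-50,0]]'
python3 -c "
from h import *
dial(33,20,3.285-np.radians(150),151)"
```

```text
t: 5.38
eef_pos: [648.8, 41.0, 153.5]
tcp_rot: [3.138, -0.002, 1.114]
ft_force: [5.1, 0.5, -0.6]
opening: 0.007
grip_force: 2.3
t 5.38 pos [648.8  41.  153.5] yaw 63.8 F [ 5.1  0.5 -0.6] shift [ 0.2 -1.5  2.4] turn 0.5 j [-0.04  0.61  1.58  0.    0.95  0.42]
t: 6.22
eef_pos: [620.9, 58.9, 153.4]
tcp_rot: [3.139, 0.001, 1.987]
ft_force: [3.9, 1.9, 0.7]
opening: 0.001
grip_force: 2.0
t 6.22 pos [620.9  58.9 153.4] yaw 113.8 F [3.9 1.9 0.7] shift [ 0.8 -0.4  2.4] turn 0.5 j [-0.01  0.57  1.65  0.    0.92 -0.43]
```

```bash
python3 -m crank '[[1.9,-3.6,0,-6,0],[3.4,-7.3,0,-12,0],[4.6,-11.2,0,-18,0],[5.3,-15.2,0,-24,0],[5.6,-19.2,0,-30,0],[5.5,-21.9,0,-34,0],[5.5,-21.9,0,-34,0],[5.5,-21.9,0,-34,0]]'
python3 - <<'E'
from h import *
import cv2
dial(33,20,3.285-np.radians(184),151)
c=env.read_camera("scene")
cv2.imwrite("pics/s2.png",cv2.resize(c["img"][160:310,230:390],None,fx=4,fy=4,interpolation=cv2.INTER_CUBIC))
E
```

```text
t: 6.88
eef_pos: [598.2, 54.8, 153.2]
tcp_rot: [3.141, 0.001, 2.573]
ft_force: [2.1, 0.9, 0.4]
opening: 0.006
grip_force: 0.5
t 6.88 pos [598.2  54.8 153.2] yaw 147.4 F [2.1 0.9 0.4] shift [0.8 0.8 2.2] turn 0.1 j [-0.02  0.55  1.71  0.    0.89 -1.02]
```

View pics/s2.png

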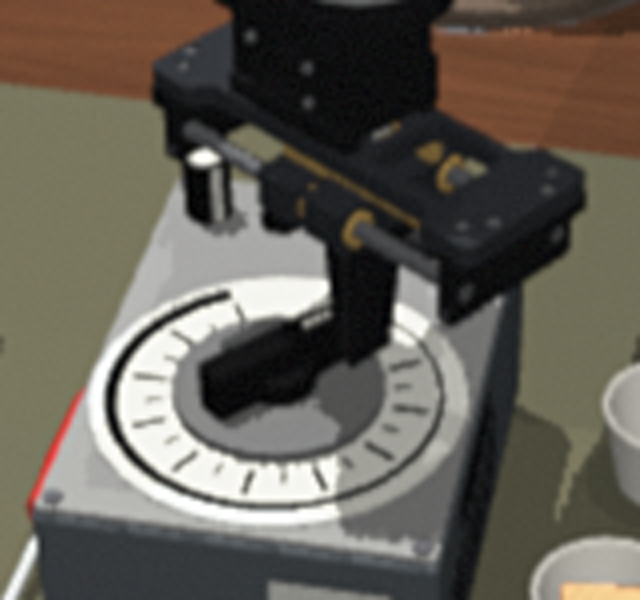

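The pointer is now close to zero, with its tail at (210,390) and its nose behind the finger at (320,320). I'll nudge it gently onto the stop.

```bash
python3 -m crank '[[0.6,-1,0,-1.5,0],[0.6,-1.6,0,-2.5,0],[0.6,-1.6,0,-2.5,0]]' | grep -E "pos|force"
python3 -m crank '[[0.3,-1,0,-1,0],[0.3,-1.5,0,-1.5,0],[0.3,-1.5,0,-1.5,0]]'| grep -E "pos|force"
python3 -c "
from h import *
dial(33,20,0,151)"
```

```text
eef_pos: [596.7, 54.0, 152.9]
ft_force: [1.9, 1.7, 2.1]
grip_force: 1.6
eef_pos: [595.4, 52.7, 152.7]
ft_force: [0.8, 4.1, 2.4]
grip_force: 1.7
t 7.43 pos [595.4  52.7 152.7] yaw 151.6 F [0.8 4.1 2.4] shift [0.9 1.7 1.7] turn 0.0 j [-0.02  0.54  1.71  0.    0.89 -1.1 ]
```

```bash
for k in 1; do python3 -m crank '[[0,-1,0,0,0],[0,-1.5,0,0,0],[0,-1.5,0,0,0]]'| grep -E "pos|ft"; done
python3 -m crank '[[0,-1,0,0,0],[0,-1.5,0,0,0],[0,-1.5,0,0,0]]'| grep -E "pos|ft"
python3 -m crank '[[0,-1,0,0,0],[0,-1.5,0,0,0],[0,-1.5,0,0,0]]'| grep -E "pos|ft"
python3 -c "
from h import *
dial(33,20,0,151)"
```

```text
eef_pos: [594.6, 51.7, 152.6]
ft_force: [0.1, 5.5, 2.8]
eef_pos: [593.7, 50.6, 152.5]
ft_force: [-0.7, 7.5, 3.9]
eef_pos: [593.0, 49.7, 152.6]
ft_force: [-1.0, 11.3, 2.1]
t 8.18 pos [593.   49.7 152.6] yaw 151.5 F [-1.  11.3  2.1] shift [0.2 5.5 1.6] turn -0.0 j [-0.03  0.54  1.72  0.    0.88 -1.1 ]
```

```bash
python3 -m crank '[[0,-1,0,0,0],[0,-1.5,0,0,0],[0,-1.5,0,0,0]]'| grep -E "pos|ft"
python3 -m crank '[[0,-1,0,0,0],[0,-1.5,0,0,0],[0,-1.5,0,0,0]]'| grep -E "pos|ft"
python3 -m crank '[[0,5,0,0,0],[0,12,0,0,0],[0,12,-20,0,0],[0,12,-45,0,0],[0,12,-45,0,0]]'
python3 - <<'E'
from h import *
import cv2
dial(33,20,0,151)
c=env.read_camera("scene")
cv2.imwrite("pics/s3.png",cv2.resize(c["img"][180:300,240:380],None,fx=5,fy=5,interpolation=cv2.INTER_CUBIC))
E
```

```text
eef_pos: [592.8, 49.4, 152.7]
ft_force: [2.8, 18.1, 3.3]
eef_pos: [592.7, 49.1, 152.7]
ft_force: [6.1, 26.0, 0.1]
t: 9.1
eef_pos: [599.0, 56.4, 201.2]
tcp_rot: [3.14, 0.004, 2.645]
ft_force: [0.7, -0.1, -0.1]
opening: 0.008
grip_force: 0.0
t 9.1 pos [599.   56.4 201.2] yaw 151.6 F [ 0.7 -0.1 -0.1] shift [ 2.6 -3.4 50.2] turn 0.0 j [-0.02  0.49  1.66 -0.    0.99 -1.09]
```

View pics/s3.png

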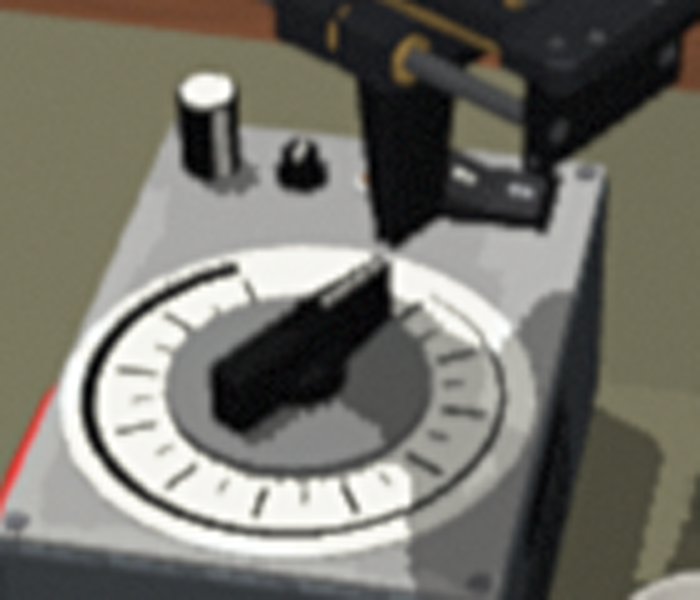

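```bash
python3 - <<'E'
from h import *
c=env.read_camera("scene")
for q in((385,262),(383,258),(220,372)):
    l=ray(c,240+(q[0]-2)/5,180+(q[1]-2)/5,151)-AX; print(l.round(1),(np.degrees(np.arctan2(l[1],l[0])-YAW)).round(1))
go(491.1,49,170,91.5)
E
```

```text
[-37.9  22.1] 148.2
[-39.9  20.9] 150.8
[ 30.7 -17.9] -31.7
t 9.2 pos [597.8  56.3 198. ] yaw 151.6 F [0.1 0.5 0.1] shift [ 90.4 -57.3  27.9] turn 60.1 j [-0.02  0.49  1.66 -0.    0.99 -1.09]
```

The pointer reads about 150° and the force rose stiffly, so the dial is at its zero stop. Next is the rocker.

```bash
python3 -m crank '[[15,-9,0,7,0],[30,-19,0,14,0],[45,-28,0,21,0],[60,-38,0,28,0],[75,-47,0,35,0],[90.4,-57.3,0,42,0],[90.4,-57.3,0,49,0],[90.4,-57.3,0,56,0],[90.4,-57.3,10,60,0],[90.4,-57.3,28,60,0]]'>/dev/null
python3 -m crank '[[0,0,0,0,0],[0,0,0,0,0]]'>/dev/null
python3 -c "
from h import *
go(491.1,49,142,91.5)"
```

```text
t 10.2 pos [490.2  49.1 168.6] yaw 91.6 F [0.3 0.7 0. ] shift [-0.1  0.9 26.6] turn 0.1 j [-0.03  0.39  1.95 -0.    0.8  -0.06]
```

```bash
python3 -m crank '[[0,1,8,0,0],[0,1,16,0,0],[0,1,19,0,0],[0,1,21,0,0],[0,1,22,0,0],[0,1,22,0,0]]'| grep -E "pos|ft"
python3 -m crank '[[0,0,1.5,0,0],[0,0,3,0,0],[0,0,3,0,0]]'| grep -E "pos|ft"
```

```text
eef_pos: [492.0, 49.2, 147.6]
ft_force: [0.1, -0.8, 0.2]
eef_pos: [492.1, 49.2, 144.6]
ft_force: [0.6, -0.3, 1.9]
```

```bash
python3 -m crank '[[0,0,1.5,0,0],[0,0,2,0,0],[0,0,2,0,0]]'| grep -E "pos|ft"
python3 -m crank '[[0,0,1,0,0],[0,0,1.5,0,0],[0,0,1.5,0,0]]'| grep -E "pos|ft"
python3 -m crank '[[0,0,1,0,0],[0,0,1.5,0,0],[0,0,1.5,0,0]]'| grep -E "pos|ft"
```

```text
eef_pos: [492.0, 49.3, 142.5]
ft_force: [0.5, -0.1, 1.3]
eef_pos: [492.1, 49.3, 142.1]
ft_force: [-4.3, -1.3, 15.3]
eef_pos: [492.1, 49.3, 141.9]
ft_force: [-7.2, -2.7, 33.9]
```

```bash
python3 -m crank '[[0,0,-20,0,0],[0,0,-40,0,0],[0,0,-60,0,0],[0,0,-60,0,0]]'| grep -E "pos|ft"
python3 -c "
from h import *
dial(33,-31,0,200)"
```

```text
eef_pos: [492.9, 49.4, 202.5]
ft_force: [0.2, 0.6, 0.1]
t 12.03 pos [492.9  49.4 202.5] yaw 91.6 F [0.2 0.6 0.1] shift [-41.8  77.1   2.9] turn -60.0 j [-0.03  0.35  1.91  0.    0.88 -0.06]
```

```bash
python3 -m crank '[[-7,13,0,-7,0],[-14,26,0,-14,0],[-21,39,0,-21,0],[-28,52,0,-28,0],[-35,65,0,-35,0],[-41.8,77.1,0,-42,0],[-41.8,77.1,0,-49,0],[-41.8,77.1,0,-56,0],[-41.8,77.1,0,-60,0],[-41.8,77.1,0,-60,0]]'>/dev/null
python3 - <<'E'
from h import *
import cv2
dial(33,-31,0,151)
c=env.read_camera("scene");a=c["img"][180:300,240:380]
d=env.read_camera("side")["img"][190:310,230:370]
cv2.imwrite("pics/s4.png",cv2.resize(np.hstack([a,d]),(800,343),interpolation=cv2.INTER_CUBIC))
E
```

```text
t 12.87 pos [569.8   9.7 198.6] yaw 151.7 F [-0.2  0.1 -0.5] shift [-1.2  0.7 47.6] turn 0.2 j [-0.1   0.45  1.74  0.    0.95 -1.18]
```

View pics/s4.png

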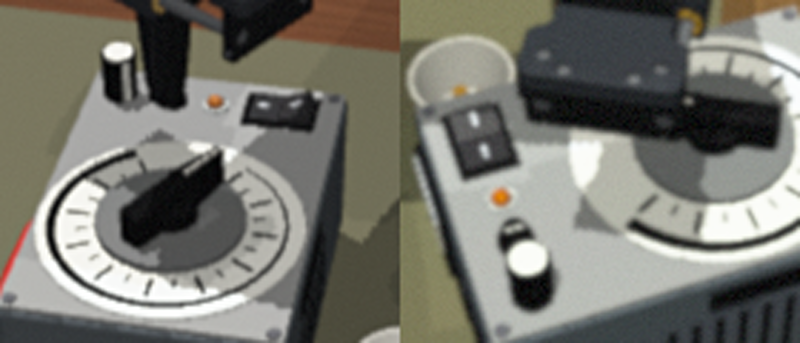

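The rocker's left half is now raised, so it is switched on, and the cap hasn't moved. I'll descend on the anticlockwise side of the pointer.

```bash
python3 -m crank '[[0,0,20,0,0],[0,0,40,0,0],[0,0,46,0,0],[0,4,46,0,0],[0,8,46,0,0],[0,11,46,0,0],[0,11,46,0,0]]' | grep -E "pos|ft"
python3 -c "
from h import *
dial(33,-15,0,152)"
```

```text
eef_pos: [576.1, 19.9, 154.6]
ft_force: [0.4, 0.4, -0.0]
t 13.55 pos [576.1  19.9 154.6] yaw 151.6 F [ 0.4  0.4 -0. ] shift [-0.5  4.7  2.6] turn 0.0 j [-0.08  0.51  1.77  0.    0.86 -1.16]
```

```bash
python3 -m crank '[[0,2,1,0,0],[-0.5,3.5,1,0,0],[-0.5,4.7,1,0,0],[-0.5,4.7,1,0,0]]' | grep -E "pos|ft"
python3 -m crank '[[1.2,2.9,0,5,0],[2.1,6,0,10,0],[2.8,9,0,15,0],[3.1,12.2,0,20,0],[3.2,15.3,0,25,0],[3.1,18.5,0,30,0],[2.6,21.6,0,35,0],[1.9,24.7,0,40,0],[0.9,27.7,0,45,0],[-0.3,30.6,0,50,0]]' | grep -E "pos|ft"
python3 -c "
from h import *
dial(33,-15,np.radians(50),152)"
```

```text
eef_pos: [578.2, 23.3, 152.8]
ft_force: [-0.4, -0.5, -0.8]
eef_pos: [591.8, 50.3, 152.4]
ft_force: [-4.1, 2.3, 3.0]
t 14.72 pos [591.8  50.3 152.4] yaw 101.3 F [-4.1  2.3  3. ] shift [-0.   1.8  0.4] turn -0.2 j [-0.03  0.54  1.72  0.    0.88 -0.22]
```

Contact is made and the dial is turning. I'll go on to a dial angle of about 97°.

```bash
python3 -m crank '[[1.2,2.9,0,5,0],[2.1,6,0,10,0],[2.8,9,0,15,0],[3.1,12.2,0,20,0],[3.2,15.3,0,25,0],[3.1,18.5,0,30,0],[2.6,21.6,0,35,0],[1.9,24.7,0,40,0],[0.9,27.7,0,45,0],[0.9,27.7,0,45,0]]' | grep -E "pos|ft"
python3 - <<'E'
from h import *
import cv2
dial(33,-15,np.radians(95),152)
c=env.read_camera("scene");a=c["img"][190:310,240:380]
d=env.read_camera("side")["img"][180:300,260:400]
cv2.imwrite("pics/s5.png",np.vstack([np.hstack([cv2.resize(x,(400,343),interpolation=cv2.INTER_CUBIC) for x in(a,d)])]))
E
```

```text
eef_pos: [619.6, 56.9, 152.4]
ft_force: [-1.1, 3.8, 0.2]
t 15.55 pos [619.6  56.9 152.4] yaw 56.2 F [-1.1  3.8  0.2] shift [0.7 0.7 0.4] turn -0.3 j [-0.01  0.57  1.65  0.    0.92  0.57]
```

View pics/s5.png

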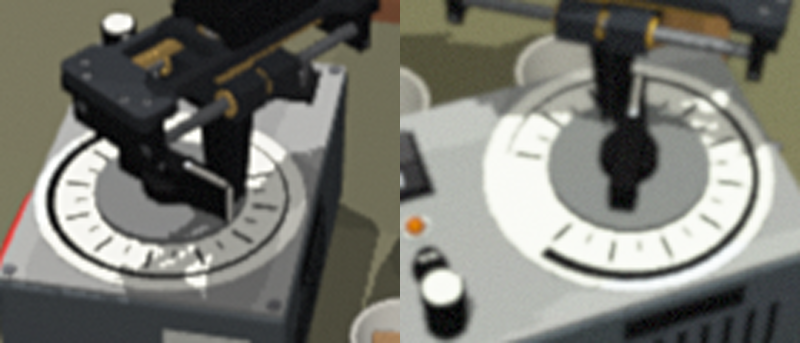

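The index tip is at (232,190) in the left crop, and the index line runs from (633,115) to (640,75) in the right crop. I'll work out the angle from those.

```bash
cat >> h.py <<'E'
def ang(c,u,v):
    l=ray(c,u,v,151)-AX; a=np.degrees(np.arctan2(l[1],l[0])-YAW); print(l.round(1),"dial deg",(150-a).round(1)%360)
    return l
E
python3 - <<'E'
from h import *
s=env.read_camera("scene");d=env.read_camera("side");k=140/400
ang(s,240+232*k,190+190*k)
p=ang(d,260+240*k,180+75*k);q=ang(d,260+233*k,180+115*k)
v=p-q;print("line dir dial",150-np.degrees(np.arctan2(v[1],v[0])-YAW))
p=ang(s,240+232*k,190+189*k);q=ang(s,240+186*k,190+163*k)
v=p-q;print("line dir dial",150-np.degrees(np.arctan2(v[1],v[0])-YAW))
E
```

```text
[24.  43.9] dial deg 90.2
[21.2 37.5] dial deg 91.0
[ 7.2 10.8] dial deg 95.3
line dir dial 89.18170551607776
[23.1 43.7] dial deg 89.4
[ 5.8 12.4] dial deg 86.6
line dir dial 90.46585620574876
```

```bash
python3 -m crank '[[1.2,2.9,0,5,0],[2.1,6,0,10,0],[2.8,9,0,15,0],[3.1,12.2,0,20,0],[3.2,15.3,0,25,0],[3.2,16.8,0,27.3,0],[3.2,17.6,0,28.5,0],[3.2,17.6,0,28.5,0],[3.2,17.6,0,28.5,0]]' | grep -E "pos|ft"
python3 -c "
from h import *
dial(33,-15,np.radians(123.5),152)"
python3 -m crank '[[0,-5,0,0,0],[0,-12,0,0,0],[0,-12,-20,0,0],[0,-12,-50,0,0],[-20,-30,-80,0,0],[-50,-50,-80,0,0],[-80,-60,-80,0,0],[-110,-70,-80,0,0],[-140,-80,-80,0,0],[-140,-80,-80,0,0]]'| grep -E "pos|ft"
python3 - <<'E'
from h import *
import cv2
a=env.read_camera("scene")["img"];d=env.read_camera("side")["img"]
cv2.imwrite("pics/s6a.png",a);cv2.imwrite("pics/s6b.png",d)
a=a[200:300,240:340];d=d[185:285,290:390]
cv2.imwrite("pics/s6.png",np.hstack([cv2.resize(x,(400,400),interpolation=cv2.INTER_CUBIC) for x in(a,d)]))
E
```

```text
eef_pos: [636.5, 50.2, 152.6]
ft_force: [1.2, 7.3, -0.5]
t 16.5 pos [636.5  50.2 152.6] yaw 28.1 F [ 1.2  7.3 -0.5] shift [0.4 0.3 0.6] turn 0.1 j [-0.03  0.59  1.61  0.    0.94  1.05]
eef_pos: [470.1, 53.8, 232.9]
ft_force: [1.5, -0.1, 1.4]
```

View pics/s6.png

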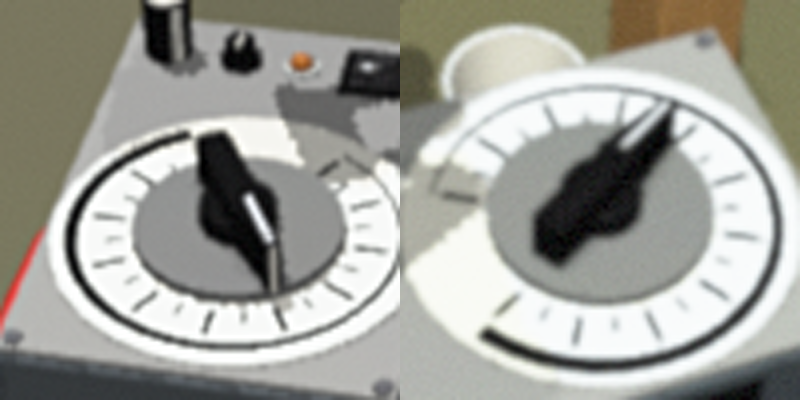

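The pointer nose is close to the 40 line: tip at (270,244), 40 line at (280,316) in the left crop; tip at (272,100) in the right one. Now the exact angle.

```bash
python3 - <<'E'
from h import *
import cv2
s=env.read_camera("scene");d=env.read_camera("side")
def f(c,x0,y0,a,b):
    p=ang(c,x0+a[0]/4,y0+a[1]/4);q=ang(c,x0+b[0]/4,y0+b[1]/4);v=p-q;print("dir",150-np.degrees(np.arctan2(v[1],v[0])-YAW))
f(s,240,200,(269,244),(250,196)); f(d,290,185,(271,101),(227,147))
# grey-level centroid of bright index pixels on the black grip
for n,c,x0,y0,box in(("scene",s,240,200,(58,75,45,64)),("side",d,290,185,(54,70,22,40))):
    g=cv2.cvtColor(c["img"],cv2.COLOR_BGR2GRAY)
    print(n);print(g[y0+box[2]:y0+box[3],x0+box[0]:x0+box[1]])
E
```

```text
[39.7 24.3] dial deg 120.1
[11.7  9.4] dial deg 112.6
dir 123.61404070056254
[39.  22.4] dial deg 121.6
[13.9  5.3] dial deg 130.5
dir 117.31456205909873
scene
[[ 21  21  23  20  23  43  74 102 125 142 150 148 148 146 148 146 147]
 [ 26  24  22  17  19  20  30  48  78 111 141 148 147 148 146 146 148]
 [ 25  22  20  18  37  22  16  20  36  68 113 144 149 146 148 146 146]
 [ 25  22  33  91 126  67  18  14  16  37  87 137 150 148 146 146 146]
 [ 22  20  65 164 228 137  35  17  17  24  55 112 144 150 148 146 146]
 [ 26  22  54 160 248 189  80  15  17  18  42  96 141 149 147 147 147]
 [ 22  19  31 110 212 236 136  35  15  14  38  96 142 150 148 147 146]
 [ 16  16  18  59 161 245 189  77  15  12  35  92 144 151 148 147 147]
 [  9  15  17  26 109 211 236 133  31  13  27  84 137 150 148 147 148]
 [ 13  13  12  18  58 162 245 189  83  17  20  71 121 146 149 147 146]
 [ 11   5  10  11  27 107 211 239 144  38  22  78 127 148 148 147 147]
 [ 13  10  10  15  13  57 163 247 194  92  36  75 117 144 150 147 147]
 [ 12  14  10  11  14  25 109 211 232 155  65  77 112 142 149 146 147]
 [  2  14  11  12
[... 921 characters left out ...]
 201 159  98  50  69 152 232]
 [159 177 200 178 136 129 169 201 203 161  97  48  28  75 156 229]
 [142 137 133 113 120 164 204 201 158 100  47  18  21  79 163 235]
 [107  84  82 113 166 206 204 160 101  51  22   3  30  90 175 234]
 [ 71  66 109 166 204 202 159 101  47  25   6   6  29  82 159 211]
 [ 61  99 158 197 200 159 101  49  27   8  11   8  19  62 119 155]
 [ 74 136 179 185 146  94  47  24  19  16  10  12  19  54  95 150]
 [ 78 124 154 131  84  44  27  16  15  10  11  22  41  79 119 179]
 [ 54  83  93  74  40  27  20   9  10   3  16  36  74 109 138 174]
 [ 26  34  37  31  26  22  19  11   7  15  34  60  95 132 149 154]
 [ 17  21  31  23  32  14  24  13   9  23  50  88 121 140 151 156]]
```

```bash
python3 - <<'E'
from h import *
import cv2
for n,ax,pts,dx in(("scene",(614.1,21.04),range(248,260),None),("side",(615.63,21.65),range(210,220),None)):
    c=env.read_camera(n);g=cv2.cvtColor(c["img"],cv2.COLOR_BGR2GRAY).astype(float);P=[]
    for y in pts:
        x0=301.6+(y-248)*.5 if n=="scene" else 345.9-(y-221)*.95
        xs=np.arange(round(x0)-3,round(x0)+4);w=np.clip(g[y,xs]-60,0,None)*np.exp(-((xs-x0)/2.)**2);P.append(ray(c,(w*xs).sum()/w.sum(),y,151))
    P=np.array(P)-ax;v=P[-1]-P[0]; m,_,V=0,0,np.linalg.svd(P-P.mean(0))[2][0]
    if V@P.mean(0)<0:V=-V
    A=lambda q:150-np.degrees(np.arctan2(q[1],q[0])-YAW)
    far=P[np.argmax(np.hypot(*P.T))]
    print(n,"dir",A(V).round(1),"far",far.round(1),A(far).round(1),"mean",P.mean(0).round(1),A(P.mean(0)).round(1),"offset of axis",(P.mean(0)@[-V[1],V[0]]).round(1))
E
```

```text
scene dir 120.4 far [35.7 22.9] 118.9 mean [23.1 15. ] 118.5 offset of axis 0.9
side dir 116.7 far [35.9 23.4] 118.5 mean [26.2 16.6] 119.2 offset of axis -1.4
```

The estimates put the dial at about 119°, against a target of 120°, so I'll return along the same path for a small nudge of roughly 1°.

```bash
python3 -m crank '[[30,10,0,0,0],[65,25,0,0,0],[100,45,0,0,0],[140,60,0,0,0],[140,66,0,0,0],[140,66,35,0,0],[140,66,65,0,0],[140,66,80,0,0],[140,66,80,0,0],[140,66,80,0,0]]'| grep -E "pos|ft"
python3 -c "
from h import *
dial(33,-15,np.radians(123.5),152)"
```

```text
eef_pos: [629.8, 61.7, 152.0]
ft_force: [0.5, 0.0, 0.4]
t 18.47 pos [629.8  61.7 152. ] yaw 28.1 F [0.5 0.  0.4] shift [ 0.8 13.6 -0. ] turn 0.0 j [-0.01  0.59  1.62  0.    0.93  1.07]
```

```bash
python3 -m crank '[[0,5,0,0.3,0],[0,10,0,0.6,0],[0.3,13,0,1,0],[0.3,14.3,0,1,0],[0.3,14.6,0,1,0],[0.3,14.7,0,1,0],[0.3,14.7,0,1,0]]'| grep -E "pos|ft"
python3 -c "
from h import *
dial(33,-15,np.radians(124.5),152)"
python3 -m crank '[[0,-5,0,0,0],[0,-12,0,0,0],[0,-12,-20,0,0],[0,-12,-50,0,0],[-20,-30,-80,0,0],[-50,-50,-80,0,0],[-80,-60,-80,0,0],[-110,-70,-80,0,0],[-140,-80,-80,0,0],[-140,-80,-80,0,0]]'| grep -E "pos|ft"
python3 - <<'E'
from h import *
import cv2
for n,ax,pts in(("scene",(614.1,21.04),range(248,260)),("side",(615.63,21.65),range(210,220))):
    c=env.read_camera(n);g=cv2.cvtColor(c["img"],cv2.COLOR_BGR2GRAY).astype(float);P=[]
    for y in pts:
        x0=301.6+(y-248)*.48 if n=="scene" else 345.9-(y-221)*.95
        xs=np.arange(round(x0)-3,round(x0)+4);w=np.clip(g[y,xs]-60,0,None)*np.exp(-((xs-x0)/2.)**2);P.append(ray(c,(w*xs).sum()/w.sum(),y,151))
    P=np.array(P)-ax; V=np.linalg.svd(P-P.mean(0))[2][0]; V=V if V@P.mean(0)>0 else -V
    A=lambda q:(150-np.degrees(np.arctan2(q[1],q[0])-YAW)).round(1)
    far=P[np.argmax(np.hypot(*P.T))]; print(n,"dir",A(V),"far",A(far),"mean",A(P.mean(0)))
E
```

```text
eef_pos: [637.4, 49.3, 153.9]
ft_force: [-0.4, 6.3, 4.2]
t 19.05 pos [637.4  49.3 153.9] yaw 27.0 F [-0.4  6.3  4.2] shift [ 0.2 -0.3  1.9] turn -0.0 j [-0.03  0.59  1.61  0.    0.94  1.07]
eef_pos: [470.8, 56.4, 233.0]
ft_force: [1.4, -0.3, 1.0]
scene dir 121.0 far 119.9 mean 120.1
side dir 116.3 far 118.5 mean 119.6
```

```bash
python3 -m crank '[[0,-15,-25,0,0],[0,-30,-50,0,0],[0,-45,-75,0,0],[0,-45,-75,0,0],[0,-45,-75,0,0],[0,-45,-75,0,0]]'
python3 -c "
from cell import env
print(env.job_done())"
```

```text
t: 20.48
eef_pos: [455.7, 96.5, 307.1]
tcp_rot: [-3.142, 0.0, 0.473]
ft_force: [-0.1, 0.2, -0.8]
opening: 0.006
grip_force: 0.0
the job is handed in; nothing more can be done
None
```

I pushed the dial down to its zero stop, pressed the rocker on, then pushed the dial up to within about half a degree of the 40 line (by the cameras) without passing the 50 line; the arm finished clear, and I handed the job in at about 20 s.

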